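Reload the RF test rack in reverse order

ROBOT

A 7-joint arm with a two-finger parallel gripper is mounted at the origin on the work surface. World frame = base frame: x ahead of the robot, y to its left, z up, the work surface at z = 0. Lengths are in m, angles in rad, forces in N, time in s.
With the tool pointing down it reaches from about 0.35 to 0.9 m from the base axis. Payload 8.1 kg.
Tool frame: the origin (TCP) lies on the centre line of the jaws, within the pads' length; the fingertips stand 19 mm ahead of it and the grasp point (between the pads) is the TCP; z points along the fingers, y is the direction in which the jaws open and shut (so a half turn about z gives the same grasp; the last joint's range is limited). The gripper opens to 92 mm and grips with 3 to 60 N. Pads are 19 mm wide; open, the fingers measure 130 mm over their backs; the gripper's body (75 mm by 190 mm) begins 47 mm behind the grasp point.
Start: joints at [1.187, 0.434, 0.025, 1.573, -0.012, 1.134, -0.075], TCP at [0.173, -0.601, 0.246] pointing down, gripper open.
Joint ranges: [-2.62, 2.62], [-0.44, 2.09], [-1.27, 1.32], [0.08, 2.57], [-1.32, 4.46], [0.12, 2], [-2.74, 2.74]. Speed limits (rad/s): [2.22, 2.22, 3.01, 3.01, 3.14, 3.14, 3.14].

INTERFACE

Orientations are given as a rotation vector (axis times angle).
In Python, from cell import monitor, imaging, workorder, outline_of gives the robot as it stands.
- The arm moves only by the tool move_arm, never from a script. Its argument "series" is a list of rows, each a list of 6 numbers: the shift along the world's x, y, z in cm, then the turn, a rotation vector about the world's x, y, z in degrees. A call has 1 to 8 rows; each row shifts and turns the commanded pose from where the row before left it; what a row does not reach is not made up. A row lasts 1/10 s, in which the tool goes at most 50 mm and 8.59 degrees, less where a joint would pass 70% of its speed; a pose out of reach is approached as far as the arm can. A call with a gripper value outside its range is refused whole. "grip" is the opening, from 0 (shut) to 1 (fully open), set as the call begins (left out, the last holds). The fingers move at their own pace and stop on an object; "force" is the grip in N (left out, the last holds). Time passes only in rows, so rows that do not move let the fingers close. It gives the time, the measured TCP pose, the force and the opening at its end, in the units of the state.
- monitor.observe(): the state, without advancing time (a new reading comes with each control period).
- imaging.get_image(name): name is "side" or "top" or "wrist"; returns a dict with "color" (420x560x3 uint8, red, green, blue), "fx", "fy", "cx", "cy" (pixels), "rvec" (rotation vector, rad) and "tvec" (3), from world to camera coordinates, as OpenCV has them; the wrist camera has in their place "mount" (4x4, takes a point from camera to tool coordinates, whose origin is the TCP and whose axes are the flange's). Camera axes: x right, y down, z forward; pixel columns grow to the right and rows downward; lengths in m; the calibration is good to about 2 mm. A picture is of the moment at which its call begins: read the wrist's pose just before it. There is no depth.
- workorder.sign_off(): hands the job in, once; it reports no verdict.
Trained networks look in the newest picture that a camera, given by its name, has taken for a name from the list of things; names that differ only in an ending like _2 or _b are one class to them, and where a whole thing is asked for, a point or a joint stands for the part that bears it (a point fixed in the world has none). Each returns a list of dicts, best first, with "p" (0 to 1); they miss things now and then, are a little off and sometimes report something else, mostly with a low value. They report only what shows in the picture. A call takes as long as a camera call. They do not tell look-alikes from the thing itself.
- outline_of(camera, thing): "mask" (420x560 bool, what is visible of it) and "rect" ([left, top, width, height] in pixels, round what is visible of it).
The state is a dict: "clock": time; "joints": joint angles; "dq": joint speeds; "joint_efforts": joint torques, N m; "position": TCP position; "ee_rot": TCP orientation; "force": force on the tool from outside, world axes, zero at the start; "ft_torque": the same for the moment, N m; "width": opening from 0.0 (shut) to 1.0 (fully open).
Only numpy, scipy, OpenCV 4.12 (cv2) and the standard library are available. Lean on these libraries where they do the work, as an engineer would, in place of code of your own. Each camera call takes 0.05 s, during which the arm holds its last target. There are 200 camera calls.

TASK

Move the four coaxial parts from the wooden storage rack to the empty aluminium test rack in reverse order: the part nearest the storage rack's dark steel post goes to the place farthest from the test rack's post, the next one beside it, and so on. Stand each part upright and fully down on the floor of its place; the place farthest from the post has spring jaws, and the part that goes there must be pushed straight down between them until it is fully home. Let go of everything at the end.

Things in the scene. Friction and masses are not known exactly. Their poses are not given: they have to be found in the camera images.
- attenuator: Long slim coaxial attenuator, steel barrel 16 mm in diameter from 18 to 80 mm above its underside, with a brass tip 11 mm thick up to 88 mm. About 0.11 kg. It stands upright on a round brass foot 26 mm in diameter and 18 mm high (bottom edge bevelled 2 mm). Origin: centre of the underside; z up along the part's axis.
- finned_load: Finned coaxial load: round aluminium body with ring fins, 36 mm in diameter from 22 to 66 mm above its underside, with a brass tip 10 mm thick up to 76 mm. About 0.16 kg. It stands upright on a round brass foot 26 mm in diameter and 18 mm high (bottom edge bevelled 2 mm). Origin: centre of the underside; z up along the part's axis.
- filter_block: Square filter block, aluminium, 28 x 28 mm from 18 to 64 mm above its underside, four small dark screws on top. About 0.14 kg. Its x and y axes are square to its faces, within 0.25 rad of the storage rack's at the start. It stands upright on a round brass foot 26 mm in diameter and 18 mm high (bottom edge bevelled 2 mm). Origin: centre of the underside; z up along the part's axis.
- short_cap: Short domed termination: steel cylinder 22 mm in diameter from 18 to 52 mm above its underside, domed top at 61 mm. About 0.10 kg. It stands upright on a round brass foot 26 mm in diameter and 18 mm high (bottom edge bevelled 2 mm). Origin: centre of the underside; z up along the part's axis.
- cup_a: One of four identical square black cups, 48 x 48 mm, fixed on the storage rack; the long attenuator stands in it at the start, whichever place in the row it has. Inner floor 42 x 42 mm, 4 mm above the origin, with a lip 4 mm higher round it. Origin: centre of the underside; axes as the storage rack's. It never moves.
- cup_b: One of four identical square black cups, 48 x 48 mm, fixed on the storage rack; the finned load stands in it at the start, whichever place in the row it has. Inner floor 42 x 42 mm, 4 mm above the origin, with a lip 4 mm higher round it. Origin: centre of the underside; axes as the storage rack's. It never moves.
- cup_c: One of four identical square black cups, 48 x 48 mm, fixed on the storage rack; the square filter block stands in it at the start, whichever place in the row it has. Inner floor 42 x 42 mm, 4 mm above the origin, with a lip 4 mm higher round it. Origin: centre of the underside; axes as the storage rack's. It never moves.
- cup_d: One of four identical square black cups, 48 x 48 mm, fixed on the storage rack; the short domed termination stands in it at the start, whichever place in the row it has. Inner floor 42 x 42 mm, 4 mm above the origin, with a lip 4 mm higher round it. Origin: centre of the underside; axes as the storage rack's. It never moves.
- store_rack: Fixed wooden plate 64 (x) x 270 (y) x 12 mm with a row of four black cups, centred at y = +90, +30, -30, -90 mm, x = 0, their floors 16 mm above the origin. A dark steel post, 16 mm wide and 46 mm high overall, stands at its +y end (y = +126.5 mm, robot's left). Origin: centre of the underside, on the table; z up.
- test_rack: Fixed aluminium plate 64 x 270 x 12 mm, origin, post and four y places as the storage rack; each floor is the plate's top, z = 12 mm. Three pockets 42 mm square, lip 5 mm. At y = -90: two spring jaws on the +y and -y sides, 30 mm long, 22 mm apart, flaring to 37 mm apart 30 mm above the floor. Pushed down between them (under 15 N), the foot opens them, up to 9 mm each, and is gripped.
Things that resemble listed ones, but are neither listed nor needed, are in the scene too. What is shaped like the attenuator but green or red is not meant.

How it is judged:
At the end, for the whole second after the job is handed in: Each of the four parts stands in the test rack at the place mirrored from its start (store y = +90 to test y = -90, +30 to -30, -30 to +30, -90 to +90 mm), its underside within 12 mm of the place's centre in x and in y and within 4 mm of the floor, tilted less than 0.12 rad, and at rest (((y of cup_a in the frame of store_rack between 0.07 and 0.11 m and y of attenuator in the frame of test_rack between -0.102 and -0.078 m) or (y of cup_a in the frame of store_rack between 0.01 and 0.05 m and y of attenuator in the frame of test_rack between -0.042 and -0.018 m) or (y of cup_a in the frame of store_rack between -0.05 and -0.01 m and y of attenuator in the frame of test_rack between 0.018 and 0.042 m) or (y of cup_a in the frame of store_rack between -0.11 and -0.07 m and y of attenuator in the frame of test_rack between 0.078 and 0.102 m)) and x of attenuator in the frame of test_rack between -0.012 and 0.012 m and z of attenuator in the frame of test_rack between 0.008 and 0.016 m and angle between each of attenuator, finned_load, filter_block, short_cap's own z axis and vertical below 0.12 rad and linear speed of each of attenuator, finned_load, filter_block, short_cap below 0.02 m/s and angular speed of each of attenuator, finned_load, filter_block, short_cap below 0.2 rad/s and ((y of cup_b in the frame of store_rack between 0.07 and 0.11 m and y of finned_load in the frame of test_rack between -0.102 and -0.078 m) or (y of cup_b in the frame of store_rack between 0.01 and 0.05 m and y of finned_load in the frame of test_rack between -0.042 and -0.018 m) or (y of cup_b in the frame of store_rack between -0.05 and -0.01 m and y of finned_load in the frame of test_rack between 0.018 and 0.042 m) or (y of cup_b in the frame of store_rack between -0.11 and -0.07 m and y of finned_load in the frame of test_rack between 0.078 and 0.102 m)) and x of finned_load in the frame of test_rack between -0.012 and 0.012 m and z of finned_load in the frame of test_rack between 0.008 and 0.016 m and ((y of cup_c in the frame of store_rack between 0.07 and 0.11 m and y of filter_block in the frame of test_rack between -0.102 and -0.078 m) or (y of cup_c in the frame of store_rack between 0.01 and 0.05 m and y of filter_block in the frame of test_rack between -0.042 and -0.018 m) or (y of cup_c in the frame of store_rack between -0.05 and -0.01 m and y of filter_block in the frame of test_rack between 0.018 and 0.042 m) or (y of cup_c in the frame of store_rack between -0.11 and -0.07 m and y of filter_block in the frame of test_rack between 0.078 and 0.102 m)) and x of filter_block in the frame of test_rack between -0.012 and 0.012 m and z of filter_block in the frame of test_rack between 0.008 and 0.016 m and ((y of cup_d in the frame of store_rack between 0.07 and 0.11 m and y of short_cap in the frame of test_rack between -0.102 and -0.078 m) or (y of cup_d in the frame of store_rack between 0.01 and 0.05 m and y of short_cap in the frame of test_rack between -0.042 and -0.018 m) or (y of cup_d in the frame of store_rack between -0.05 and -0.01 m and y of short_cap in the frame of test_rack between 0.018 and 0.042 m) or (y of cup_d in the frame of store_rack between -0.11 and -0.07 m and y of short_cap in the frame of test_rack between 0.078 and 0.102 m)) and x of short_cap in the frame of test_rack between -0.012 and 0.012 m and z of short_cap in the frame of test_rack between 0.008 and 0.016 m); the robot touches nothing.
It also fails if it takes over 96 s, if anything falls off the work surface, if the arm or the gripper's body presses on something with over 40 N, if the wrist force passes 120 N, or if a joint passes its speed limit or range.

## Working session

There is one attempt and no reset: what is moved stays moved. The work goes in short steps, Python scripts to look and compute and a tool call to move; the robot and the scene stay as the last step left them, time stands still between calls to the robot, and variables do not carry over. Pictures are saved under pics/ and viewed, about 12 in all and at most 16, crops included, and the job is handed in when it is done.

Besides the shell and the picture viewer there is one more tool, called after "Call:" in YAML: its name, and indented under it one key for each argument. move_arm: Moves the arm, as the interface text tells. Its arguments: {"type":"object","properties":{"series":{"type":"array"},"grip":{"type":"number"},"force":{"type":"number"}},"required":["series"]}

```bash
mkdir -p pics; ls; cat > h.py <<'E'
import numpy as np, cv2
from cell import monitor, imaging, workorder, outline_of
from scipy.spatial.transform import Rotation as R
def cam(im, st=None):
    K=np.array([[im['fx'],0,im['cx']],[0,im['fy'],im['cy']],[0,0,1.]])
    if 'mount' in im:
        T=np.eye(4);T[:3,:3]=R.from_rotvec(st['ee_rot']).as_matrix();T[:3,3]=st['position']
        W=T@np.array(im['mount']); M=np.linalg.inv(W)
    else:
        M=np.eye(4);M[:3,:3]=R.from_rotvec(np.ravel(im['rvec'])).as_matrix();M[:3,3]=np.ravel(im['tvec'])
    return K,M
def proj(c,p):
    K,M=c; q=(np.atleast_2d(p)@M[:3,:3].T+M[:3,3])@K.T
    return q[:,:2]/q[:,2:]
def onz(c,uv,z):
    K,M=c; uv=np.atleast_2d(uv); d=np.c_[uv,np.ones(len(uv))]@np.linalg.inv(K).T@M[:3,:3]
    o=-M[:3,:3].T@M[:3,3]; return o+d*((z-o[2])/d[:,2:])
def shot(n,save=None):
    st=monitor.observe(); im=imaging.get_image(n)
    if save: cv2.imwrite('pics/'+save+'.png',im['color'][:,:,::-1])
    return im,cam(im,st),st
def tri(c1,u1,c2,u2):
    P1=c1[0]@c1[1][:3];P2=c2[0]@c2[1][:3]
    X=cv2.triangulatePoints(P1,P2,np.array(u1,float).reshape(2,1),np.array(u2,float).reshape(2,1));return (X[:3]/X[3]).ravel()
E
python3 - <<'E'
from h import *
print(monitor.observe())
for n in('top','side'):
    im,c,st=shot(n,n+'0'); print(n,-c[1][:3,:3].T@c[1][:3,3])
    for t in('attenuator','finned_load','filter_block','short_cap','cup_a','store_rack','test_rack'):
        for d in outline_of(n,t)[:5]:
            m=d['mask'];ys,xs=np.nonzero(m);print(t,round(d['p'],2),d['rect'],xs.mean().round(1),ys.mean().round(1))
E
```

```text
pics
{'clock': 0.0, 'joints': array([ 1.18738844,  0.43520226,  0.02498231,  1.57411456, -0.01161992,
        1.13402555, -0.07509375]), 'dq': array([-0.00085674, -0.00142676, -0.00062948, -0.0014223 , -0.00059468,
       -0.00089147, -0.00181033]), 'joint_efforts': array([ 1.38355448e-03, -6.67844868e+01,  9.85671692e-01, -3.14460647e+01,
       -6.03642035e-02,  4.29651293e-02,  1.61475141e-04]), 'position': array([ 0.17301537, -0.60005341,  0.24495119]), 'ee_rot': array([-3.10914592e+00, -4.39299779e-01,  5.54423092e-04]), 'force': array([ 0.46544953, -0.60506791, -0.91264027]), 'ft_torque': array([ 0.05221088,  0.05738526, -0.00794498]), 'width': 0.9962935896654493}
top [0.52491244 0.00733563 1.04173446]
attenuator 0.74 [358.0, 137.0, 14.3, 15.8] 364.5 145.3
attenuator 0.74 [373.1, 235.5, 23.2, 9.0] 383.6 240.0
attenuator 0.7 [364.8, 184.8, 20.3, 10.6] 373.7 190.8
finned_load 0.83 [394.4, 185.9, 18.1, 22.2] 401.8 194.2
filter_block 0.79 [339.2, 185.8, 15.4, 13.4] 347.6 187.3
cup_a 0.68 [384.6, 186.4, 20.6, 22.8] 392.4 200.2
cup_a 0.67 [360.9, 185.1, 24.2, 21.0] 369.8 192.7
cup_a 
[... 298 characters left out ...]
1.3
attenuator 0.71 [318.1, 330.5, 17.0, 34.0] 326.4 348.7
attenuator 0.56 [357.7, 272.2, 23.5, 39.4] 371.8 294.2
finned_load 0.85 [379.0, 305.9, 29.9, 35.9] 394.2 322.7
filter_block 0.83 [340.5, 249.8, 24.6, 34.7] 350.8 265.3
short_cap 0.77 [323.6, 226.1, 14.4, 30.0] 332.8 241.9
cup_a 0.85 [333.0, 264.9, 32.0, 27.7] 347.8 281.2
cup_a 0.83 [315.8, 239.5, 31.2, 23.0] 328.7 252.7
cup_a 0.75 [344.3, 290.8, 42.4, 34.6] 365.1 308.7
cup_a 0.73 [367.9, 328.0, 46.0, 29.0] 386.0 342.1
store_rack 0.65 [306.1, 223.1, 115.2, 151.0] 361.8 313.6
store_rack 0.32 [337.9, 248.8, 29.9, 36.2] 351.3 265.2
test_rack 0.89 [192.6, 124.9, 82.2, 96.4] 233.9 175.3
test_rack 0.45 [340.8, 248.3, 23.9, 35.4] 351.0 265.1
```

```bash
python3 - <<'E'
import cv2
t=cv2.imread('pics/top0.png')[110:260,110:430]; s=cv2.imread('pics/side0.png')[100:400,160:460]
cv2.imwrite('pics/a.png',cv2.resize(t,None,fx=2.5,fy=2.5,interpolation=2)); cv2.imwrite('pics/b.png',cv2.resize(s,None,fx=2,fy=2,interpolation=2))
E
```

```text
(no output)
```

View pics/a.png

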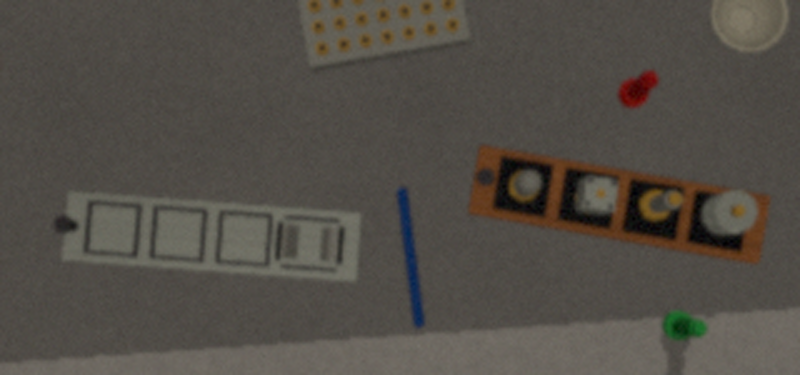

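View pics/b.png

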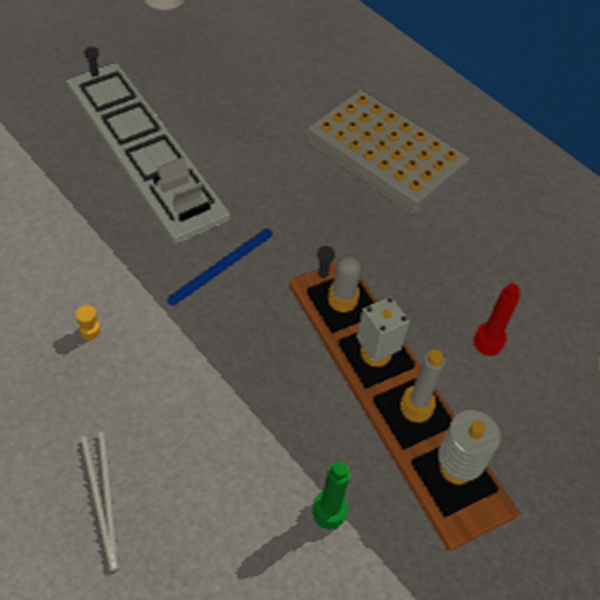

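Storage row from its post (top image): short_cap (320,184), filter (347,187), steel attenuator (373,191), finned load (402,194). The red (364,145) and green (384,240) attenuator shapes and the yellow stub are look-alikes and I'll ignore them. The jaws are at the right end of the test rack, around pixel (235,207).

```bash
python3 - <<'E'
from h import *
im,c,st=shot('top')
print(c[0][0,0])
for t in('store_rack','test_rack'):
    m=outline_of('top',t)[0]['mask'].astype(np.uint8)
    ct=max(cv2.findContours(m,0,2)[0],key=cv2.contourArea)
    p=onz(c,ct[:,0].astype(float),0.012)[:,:2]*1000
    (cx,cy),wh,a=cv2.minAreaRect(p.astype(np.float32)); print(t,cx,cy,wh,a, np.round(cv2.boxPoints(((cx,cy),wh,a))))
im2,c2,st=shot('side')
def base(n,t,i=0):
    m=outline_of(n,t)[i]['mask'];ys,xs=np.nonzero(m);return xs.mean(),ys.mean()
for t,z in(('finned_load',.05),('filter_block',.055)):
    X=tri(c,base('top',t),c2,base('side',t));print(t,X)
for n,uv in(('red?',(364.5,145.3)),):pass
i,cw,st=shot('wrist'); print(np.array(i['mount']).round(3),c and i['fx'])
E
```

```text
452.2403641681242
store_rack 591.5770874023438 -189.7247314453125 (269.73388671875, 66.10092163085938) 78.30674743652344 [[ 532. -315.]
 [ 597. -328.]
 [ 651.  -64.]
 [ 587.  -51.]]
test_rack 574.4631958007812 186.16851806640625 (277.8204650878906, 64.01049041748047) 84.12664031982422 [[528.  51.]
 [592.  45.]
 [621. 321.]
 [557. 328.]]
finned_load [ 0.58113285 -0.27770428  0.0573164 ]
filter_block [ 0.59867408 -0.16358857  0.05389934]
[[-0.001 -0.954 -0.301  0.081]
 [ 1.    -0.    -0.001  0.   ]
 [ 0.001 -0.301  0.954 -0.138]
 [ 0.     0.     0.     1.   ]] 362.3917890911771
```

Call:
move_arm:
  series:
    - [3.4, 3.4, 0.6, 0, 0, 8]
    - [3.4, 3.4, 0.6, 0, 0, 8]
    - [3.4, 3.4, 0.6, 0, 0, 8]
    - [3.4, 3.4, 0.6, 0, 0, 8]
    - [3.4, 3.4, 0.6, 0, 0, 8]
    - [3.4, 3.4, 0.6, 0, 0, 8]
    - [3.4, 3.4, 0.6, 0, 0, 8]
    - [3.4, 3.4, 0.6, 0, 0, 8]
  grip: 1

```text
clock: 2.05
position: [0.4463, -0.327, 0.2943]
ee_rot: [2.399, 2.027, 0.0]
force: [0.7, -0.4, -0.1]
width: 1.001
```

Call:
move_arm:
  series:
    - [3.4, 3.4, 0.3, 0, 0, 0]
    - [3.4, 3.4, 0, 0, 0, 0]
    - [3.4, 3.4, 0, 0, 0, 0]
    - [3.4, 3.4, 0, 0, 0, 0]
    - [0, 0, 0, 0, 0, 0]
    - [0, 0, 0, 0, 0, 0]
    - [0, 0, 0, 0, 0, 0]

```text
clock: 2.75
position: [0.5805, -0.1938, 0.2966]
ee_rot: [2.406, 2.019, -0.002]
force: [-0.1, -0.4, 0.2]
width: 1.0
```

```bash
python3 - <<'E'
from h import *
i,c,s=shot('wrist','w1');print(s['joints'].round(2),s['position'],np.degrees(R.from_rotvec(s['ee_rot']).as_euler('zyx')), s['clock'])
np.savez('w1.npz',M=c[1],K=c[0])
E
```

```text
[ 0.5   0.41 -0.39  1.51  0.16  1.26 -0.08] [ 0.58054136 -0.1937624   0.29659707] [-8.00050777e+01 -3.57877419e-02  1.79954014e+02] 2.75
```

View pics/w1.png

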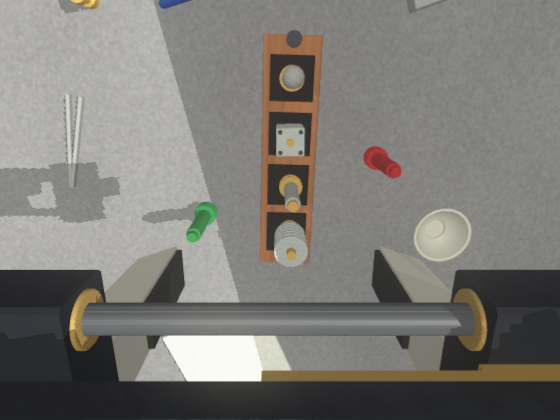

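The wrist picture shows the row top to bottom: post (294,38), cap (292,77), filter (290,140), steel attenuator (291,188), finned load (291,243). The red and green decoys lie outside the rack.

```bash
cat >> h.py <<'E'
def rackfit(c,mask,z=0.012):
    ct=np.vstack(cv2.findContours(mask.astype(np.uint8),0,2)[0])
    p=onz(c,ct[:,0].astype(float),z)[:,:2]*1000
    return cv2.minAreaRect(p.astype(np.float32)),p
E
python3 - <<'E'
from h import *
i,c,s=shot('wrist')
hsv=cv2.cvtColor(i['color'],cv2.COLOR_RGB2HSV)
m=cv2.inRange(hsv,(5,90,50),(16,255,255)); m[:,:245]=0;m[:,340:]=0;m[266:]=0
m=cv2.morphologyEx(m,cv2.MORPH_OPEN,np.ones((3,3)))
(q,wh,a),p=rackfit(c,m); print('store wrist',q,wh,a)
it,ct,_=shot('top'); it2,cs,_=shot('side')
for n,cc,im in(('top',ct,it),('side',cs,it2)):
    hsv=cv2.cvtColor(im['color'],cv2.COLOR_RGB2HSV)
    o=outline_of(n,'store_rack')[0]; l,t,w,h=map(int,o['rect'])
    m=cv2.inRange(hsv,(5,90,50),(16,255,255)); k=np.zeros_like(m);k[t-4:t+h+4,l-4:l+w+4]=1
    m=cv2.morphologyEx(m*k,cv2.MORPH_OPEN,np.ones((3,3))); print(n,rackfit(cc,m)[0])
# part bodies: wrist vs top mask tri
for t in('short_cap','filter_block','attenuator','finned_load'):
    for d in outline_of('wrist',t)[:3]:
        r=d['rect']; ys,xs=np.nonzero(d['mask']); print(t,round(d['p'],2),r,xs.mean().round(1),ys.mean().round(1))
        if not(245<xs.mean()<340):continue
        for e in outline_of('side',t)[:3]:
            yy,xx=np.nonzero(e['mask']); X=tri(c,(xs.mean(),ys.mean()),cs,(xx.mean(),yy.mean())); print('   tri',X.round(4),'reproj', np.abs(proj(c,X)-[xs.mean(),ys.mean()]).max().round(1))
E
```

```text
store wrist (592.6729125976562, -191.29141235351562) (266.48199462890625, 62.984375) 78.3067855834961
top ((600.0963134765625, -149.70394897460938), (188.37850952148438, 65.26692199707031), 78.20938873291016)
side ((592.0399169921875, -193.7790985107422), (270.784912109375, 66.8733901977539), 78.43209838867188)
short_cap 0.72 [281.1, 67.8, 28.3, 26.3] 291.5 77.5
   tri [ 0.6109 -0.1057  0.0453] reproj 1.1
   tri [ 0.6592 -0.182  -0.1422] reproj 49.5
filter_block 0.77 [276.6, 122.6, 26.6, 33.3] 289.6 139.5
   tri [ 0.5984 -0.1652  0.0574] reproj 0.9
filter_block 0.57 [279.0, 69.1, 26.9, 22.7] 291.5 77.6
   tri [ 0.6279 -0.1221 -0.017 ] reproj 15.3
attenuator 0.81 [185.0, 200.9, 32.5, 40.8] 201.1 220.0
attenuator 0.76 [277.2, 173.6, 23.8, 34.4] 290.3 190.8
   tri [ 0.5908 -0.2216  0.0526] reproj 1.7
   tri [ 0.5524 -0.2336 -0.0895] reproj 26.2
   tri [ 0.6104 -0.2233  0.1351] reproj 27.6
attenuator 0.71 [359.6, 146.9, 42.1, 30.0] 381.1 161.5
finned_load 0.69 [270.6, 218.4, 39.1, 48.2] 289.8 243.5
   tri [ 0.5796 -0.2791  0.0606] reproj 1.0
```

Call:
move_arm:
  series:
    - [0.8, 2.2, -3.4, 0, 0, -0.4]
    - [0.8, 2.2, -3.4, 0, 0, -0.4]
    - [0.7, 2.2, -3.4, 0, 0, -0.4]
    - [0.7, 2.2, -3.4, 0, 0, -0.4]
    - [0, 0, 0, 0, 0, 0]
    - [0, 0, 0, 0, 0, 0]
  grip: 0.7

```text
clock: 4.1
position: [0.611, -0.104, 0.1602]
ee_rot: [-2.431, -1.989, 0.002]
force: [0.1, -0.2, 0.8]
width: 0.703
```

```bash
cat >> h.py <<'E'
def near(t,z,want):
    """sightings of t in wrist view put on height z, nearest to want"""
    i,c,s=shot('wrist','n_'+t)
    print(s['clock'],s['position'].round(4),'yaw',np.degrees(R.from_rotvec(s['ee_rot']).as_euler('zyx')[0]).round(2))
    for d in outline_of('wrist',t)[:4]:
        l,tp,w,h=d['rect']; ys,xs=np.nonzero(d['mask'])
        print(t,round(d['p'],2),d['rect'],'cen->',onz(c,(xs.mean(),ys.mean()),z)[0].round(4))
    return i,c,s
E
python3 - <<'E'
from h import *
i,c,s=near('short_cap',.05,0)
for z in(.034,.016+.055): print(z,proj(c,[.6109,-.1057,z]))
E
```

```text
4.1 [ 0.611  -0.104   0.1602] yaw -78.57
short_cap 0.63 [262.9, 182.7, 33.9, 51.7] cen-> [ 0.6106 -0.1026  0.05  ]
short_cap 0.18 [255.2, 251.3, 39.8, 54.4] cen-> [ 0.5976 -0.1596  0.05  ]
0.034 [[278.99224418 203.88332481]]
0.07100000000000001 [[279.13590845 220.54221744]]
```

View pics/n_short_cap.png

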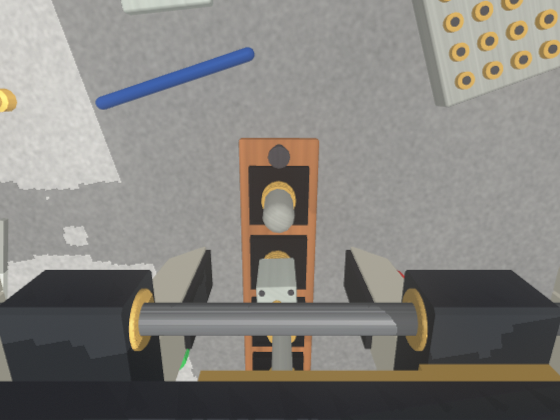

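The cap stands clear at (278,205), centred between the jaws. The gripper is lined up, so I'll go down and grip it.

Call:
move_arm:
  series:
    - [0, 0, -3, 0, 0, 0]
    - [0, 0, -3, 0, 0, 0]
    - [0, 0, -2.4, 0, 0, 0]
    - [0, 0, -2.0, 0, 0, 0]
    - [0, 0, 0, 0, 0, 0]
    - [0, 0, 0, 0, 0, 0]

```text
clock: 4.8
position: [0.6119, -0.1055, 0.0581]
ee_rot: [2.433, 1.985, 0.001]
force: [0.4, 0.6, 0.0]
width: 0.699
```

Call:
move_arm:
  series:
    - [0, 0, 0, 0, 0, 0]
    - [0, 0, 0, 0, 0, 0]
    - [0, 0, 0, 0, 0, 0]
    - [0, 0, 0, 0, 0, 0]
    - [0, 0, 0, 0, 0, 0]
    - [0, 0, 0, 0, 0, 0]
    - [0, 0, 0, 0, 0, 0]
    - [0, 0, 0, 0, 0, 0]
  grip: 0.1
  force: 50

```text
clock: 5.6
position: [0.6112, -0.1045, 0.0568]
ee_rot: [2.433, 1.987, -0.0]
force: [-1.1, 0.1, 1.4]
width: 0.227
```

Call:
move_arm:
  series:
    - [0, 0, 1.5, 0, 0, 0]
    - [0, 0, 3, 0, 0, 0]
    - [0, 0, 4, 0, 0, 0]
    - [0, 0, 4, 0, 0, 0]
    - [0, 0, 4, 0, 0, 0]
    - [0, 0, 3, 0, 0, 0]

```text
clock: 6.2
position: [0.6115, -0.1043, 0.2556]
ee_rot: [2.431, 1.987, 0.003]
force: [1.0, -0.4, -1.1]
width: 0.227
```

Call:
move_arm:
  series:
    - [-0.8, 4.1, 0.9, 0, 0, 1.4]
    - [-0.8, 4.1, 0.9, 0, 0, 1.4]
    - [-0.8, 4.1, 0.9, 0, 0, 1.4]
    - [-0.8, 4.1, 0.9, 0, 0, 1.4]
    - [-0.8, 4.1, 0.9, 0, 0, 1.4]
    - [0, 0, 0, 0, 0, 0]
    - [0, 0, 0, 0, 0, 0]
    - [0, 0, 0, 0, 0, 0]

```text
clock: 7.0
position: [0.5713, 0.0992, 0.297]
ee_rot: [2.308, 2.13, -0.001]
force: [-0.2, 0.0, -0.6]
width: 0.231
```

```bash
python3 - <<'E'
from h import *
i,c,s=shot('wrist','w2');print(s['position'],np.degrees(R.from_rotvec(s['ee_rot']).as_euler('zyx')).round(2), s['joints'].round(2))
o=outline_of('wrist','test_rack')
for d in o[:2]: print(d['p'],d['rect'],rackfit(c,d['mask'])[0])
E
```

```text
[0.57125666 0.09924518 0.29697952] [-8.5410e+01  1.0000e-02  1.7995e+02] [ 0.09  0.37 -0.5   1.58  0.19  1.24 -0.52]
0.75 [246.7, 0.3, 62.6, 202.8] ((571.6450805664062, 158.3553466796875), (223.9548797607422, 65.3494873046875), 84.18650817871094)
```

View pics/w2.png

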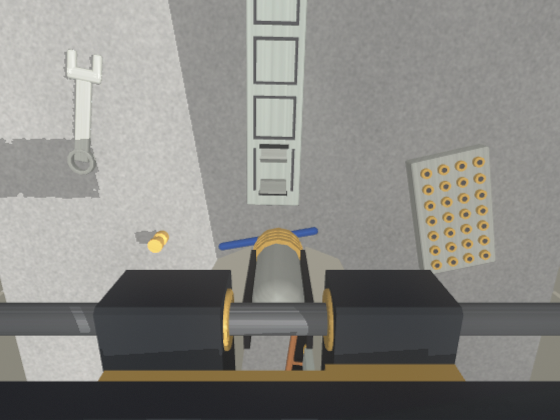

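The test rack is in view: jaws at (273,172), pockets at (274,118), (275,61) and (276,8), rack end edge at row 204. I'll fit the rack's pose and overlay the model.

```bash
cat >> h.py <<'E'
from scipy.optimize import least_squares
def rackpts(p,loc):
    x,y,th=p; loc=np.atleast_2d(loc)
    return np.c_[x+loc[:,0]*np.cos(th)+loc[:,1]*np.sin(th), y-loc[:,0]*np.sin(th)+loc[:,1]*np.cos(th), loc[:,2]]
E
python3 - <<'E'
from h import *
i,c,s=shot('wrist'); m=outline_of('wrist','test_rack')[0]['mask'].astype(np.uint8)
P=[]
for r in range(20,195,3):
    xs=np.nonzero(m[r])[0]; P+= [(xs.min()-.5,r,-1),(xs.max()+.5,r,1)]
B=[(col,np.nonzero(m[:,col])[0].max()+.5,0) for col in range(255,292,3)]
A=np.array(P+B,float); W=onz(c,A[:,:2],.012)[:,:2]
def res(p):
    d=W-p[:2]; lx=d[:,0]*np.cos(p[2])-d[:,1]*np.sin(p[2]); ly=d[:,0]*np.sin(p[2])+d[:,1]*np.cos(p[2])
    return 1000*np.where(A[:,2]==0, ly+.135, lx-A[:,2]*.032)
f=least_squares(res,[.5745,.186,.08],loss='soft_l1'); print(f.x,np.degrees(f.x[2]),np.abs(f.fun).mean(),'edge means',[res(f.x)[A[:,2]==k].mean().round(1) for k in(-1,0,1)])
p=f.x
it,ct,_=shot('top'); o=outline_of('top','test_rack')[0]
def draw(im,c):
    im=im[:,:,::-1].copy()
    for cy in(.09,.03,-.03,-.09):
        q=[(-.021,cy-.021,.012),(.021,cy-.021,.012),(.021,cy+.021,.012),(-.021,cy+.021,.012)]
        cv2.polylines(im,[np.round(proj(c,rackpts(p,q))*8).astype(np.int32)],True,(0,0,255),1,cv2.LINE_AA,3)
    q=[(-.032,-.135,.012),(.032,-.135,.012),(.032,.135,.012),(-.032,.135,.012)]
    cv2.polylines(im,[np.round(proj(c,rackpts(p,q))*8).astype(np.int32)],True,(0,255,0),1,cv2.LINE_AA,3); return im
a=cv2.resize(draw(i['color'],c)[0:215,220:330],None,fx=2.7,fy=2.7,interpolation=2)
b=cv2.resize(draw(it['color'],ct)[175:235,125:265],None,fx=3.2,fy=3.2,interpolation=2)
o=np.zeros((max(a.shape[0],b.shape[0]),a.shape[1]+b.shape[1],3),np.uint8);o[:a.shape[0],:a.shape[1]]=a;o[:b.shape[0],a.shape[1]:]=b
cv2.imwrite('pics/fit.png',o); print(rackpts(p,[(0,y,.012) for y in(-.09,-.03,.03,.09)]).round(4))
E
```

```text
[0.57357833 0.18126172 0.09810431] 5.62096279551037 0.5210976544653511 edge means [np.float64(0.2), np.float64(-0.1), np.float64(-0.2)]
[[0.5648 0.0917 0.012 ]
 [0.5706 0.1514 0.012 ]
 [0.5765 0.2111 0.012 ]
 [0.5824 0.2708 0.012 ]]
```

View pics/fit.png

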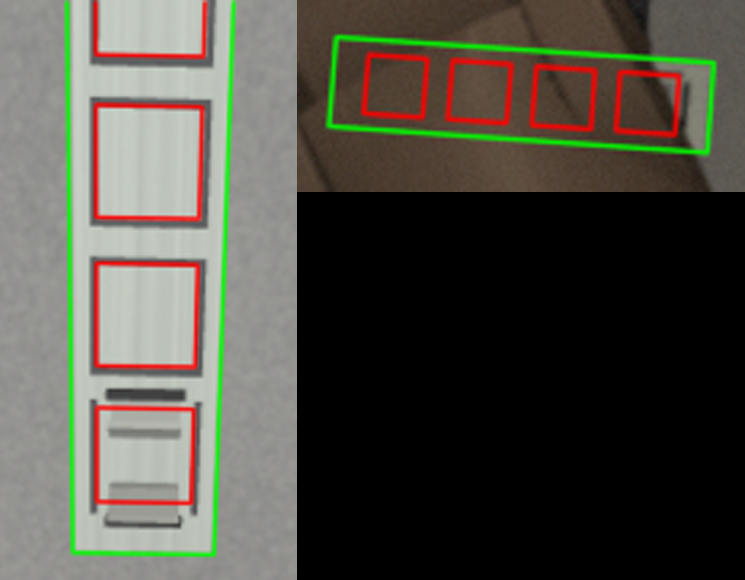

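The overlay matches the rack to within about 1 mm. Next I'll go above the jaws and take one close look.

Call:
move_arm:
  series:
    - [-0.2, -0.3, -4, 0, 0, -0.5]
    - [-0.2, -0.3, -4, 0, 0, -0.5]
    - [-0.2, -0.2, -4, 0, 0, 0]
    - [0, 0, -4, 0, 0, 0]
    - [0, 0, -2, 0, 0, 0]
    - [0, 0, 0, 0, 0, 0]
    - [0, 0, 0, 0, 0, 0]

```text
clock: 8.0
position: [0.5655, 0.0925, 0.1172]
ee_rot: [-2.326, -2.112, -0.0]
force: [1.0, 0.1, -0.4]
width: 0.229
```

```bash
python3 - <<'E'
from h import *
i,c,s=shot('wrist','w3');print(s['position'],np.degrees(R.from_rotvec(s['ee_rot']).as_euler('zyx')).round(2))
p=[.5736,.1813,.0981]
print(proj(c,rackpts(p,[(0,-.0715,.042),(0,-.1085,.042),(0,-.09,.012)])).round(), proj(c,s['position']-[0,0,.041]),proj(c,s['position']-[0,0,.023]))
cv2.imwrite('pics/w3c.png',cv2.resize(i['color'][120:330,180:380,::-1],None,fx=2.5,fy=2.5,interpolation=2))
E
```

```text
[0.56551877 0.09249007 0.11721487] [ -84.47    0.   -179.99]
[[278. 199.]
 [278. 254.]
 [278. 212.]] [[278.89389145 248.58782221]] [[279.03764565 263.89055085]]
```

View pics/w3c.png

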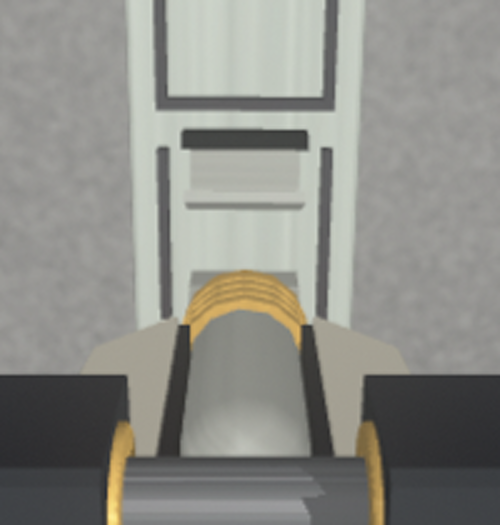

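The cap's foot sits centred in line with the jaws: its front edge is at column 278, row 228, and the jaws are centred on column 278. I'll push straight down.

Call:
move_arm:
  series:
    - [0, -0.1, -1.7, 0, 0, 0]
    - [0, 0, -1.2, 0, 0, 0]
    - [0, 0, -0.7, 0, 0, 0]
    - [0, 0, -0.7, 0, 0, 0]
    - [0, 0, -0.7, 0, 0, 0]
    - [0, 0, -0.7, 0, 0, 0]
    - [0, 0, -0.6, 0, 0, 0]
    - [0, 0, 0, 0, 0, 0]

```text
clock: 8.85
position: [0.5651, 0.0914, 0.0531]
ee_rot: [-2.326, -2.112, 0.001]
force: [0.6, 0.2, -2.8]
width: 0.23
```

Call:
move_arm:
  series:
    - [0, 0, 0, 0, 0, 0]
    - [0, 0, 0, 0, 0, 0]

```text
clock: 9.05
position: [0.565, 0.0914, 0.0536]
ee_rot: [-2.326, -2.112, 0.001]
force: [-0.6, -0.8, -1.9]
width: 0.225
```

Call:
move_arm:
  series:
    - [0, 0, -0.1, 0, 0, 0]
    - [0, 0, -0.1, 0, 0, 0]
    - [0, 0, 0, 0, 0, 0]
    - [0, 0, 0, 0, 0, 0]

```text
clock: 9.45
position: [0.5653, 0.0916, 0.0527]
ee_rot: [2.325, 2.112, 0.001]
force: [-3.3, -1.5, 9.6]
width: 0.232
```

The arm is on the floor stop with 9.6 N upward. I'll let go, rise and move to the filter block.

Call:
move_arm:
  series:
    - [0, 0, 0, 0, 0, 0]
    - [0, 0, 0, 0, 0, 0]
    - [0, 0, 0, 0, 0, 0]
    - [0, 0, 2, 0, 0, 0]
    - [0, 0, 4, 0, 0, 0]
    - [0, 0, 4, 0, 0, 0]
    - [0, 0, 4, 0, 0, 0]
    - [0, 0, 0, 0, 0, 0]
  grip: 0.75

```text
clock: 10.25
position: [0.5681, 0.0927, 0.1972]
ee_rot: [2.322, 2.109, 0.012]
force: [-0.6, 1.3, 0.1]
width: 0.745
```

```bash
python3 - <<'E'
from h import *
i,c,s=shot('wrist','w4');print(s['position'])
p=[.5736,.1813,.0981]
a=i['color'][120:400,180:380,::-1].copy()
it,cs,_=shot('side')
b=it['color'][100:240,170:310,::-1]
a=cv2.resize(a,None,fx=2,fy=2);b=cv2.resize(b,(392,392),interpolation=2)
o=np.zeros((560,800,3),np.uint8);o[:,:400]=a;o[:392,408:]=b;cv2.imwrite('pics/w4c.png',o)
X=rackpts(p,[(0,-.09,.012),(0,-.09,.073)]);print(X,proj(cs,X),proj(c,X))
for cam_ in('side','wrist'):
  for d in outline_of(cam_,'short_cap')[:2]:print(cam_,d['p'],d['rect'])
E
```

```text
[0.5680583  0.09272796 0.19719881]
[[0.56478515 0.09173272 0.012     ]
 [0.56478515 0.09173272 0.073     ]] [[249.33113914 197.37830524]
 [247.75696353 176.20059489]] [[273.11692967 184.90251059]
 [272.90072425 204.79226231]]
side 0.58 [242.6, 174.8, 18.2, 22.9]
wrist 0.84 [258.6, 176.7, 29.0, 37.9]
```

View pics/w4c.png

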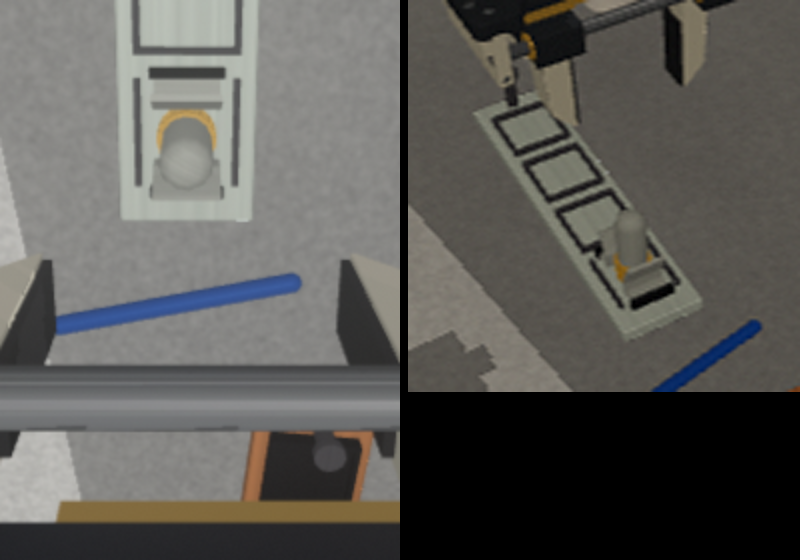

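The cap stands upright between the jaws (wrist column 273, as predicted). On to the filter block.

Call:
move_arm:
  series:
    - [0.55, -4.25, -0.5, 0, 0, -1]
    - [0.55, -4.25, -0.5, 0, 0, -1]
    - [0.55, -4.25, -0.5, 0, 0, -1]
    - [0.55, -4.25, -0.5, 0, 0, -1]
    - [0.55, -4.25, -0.5, 0, 0, -1]
    - [0.55, -4.25, -0.5, 0, 0, -1]
    - [0, 0, 0, 0, 0, 0]
    - [0, 0, 0, 0, 0, 0]
  grip: 0.8

```text
clock: 11.25
position: [0.597, -0.1648, 0.1596]
ee_rot: [-2.434, -1.983, 0.003]
force: [-0.2, 0.7, 0.4]
width: 0.8
```

```bash
python3 - <<'E'
from h import *
i,c,s=near('filter_block',.055,0)
# top face edge angle: bright top square
m=outline_of('wrist','filter_block')[0]['mask'].astype(np.uint8)
ct=max(cv2.findContours(m,0,2)[0],key=cv2.contourArea)
print(cv2.minAreaRect(ct), proj(c,[.5984,-.1652,.08]),proj(c,[.5984,-.1652,.034]))
l,t,w,h=cv2.boundingRect(ct);cv2.imwrite('pics/f.png',cv2.resize(i['color'][t-30:t+h+40,l-40:l+w+40,::-1],None,fx=4,fy=4,interpolation=2));print(l,t)
E
```

```text
11.25 [ 0.597  -0.1648  0.1596] yaw -78.34
filter_block 0.73 [255.5, 180.9, 44.1, 58.0] cen-> [ 0.5966 -0.1651  0.055 ]
((278.5, 210.0), (60.0, 43.0), 90.0) [[281.28348722 223.51580516]] [[280.87790185 202.26564044]]
257 180
```

View pics/f.png

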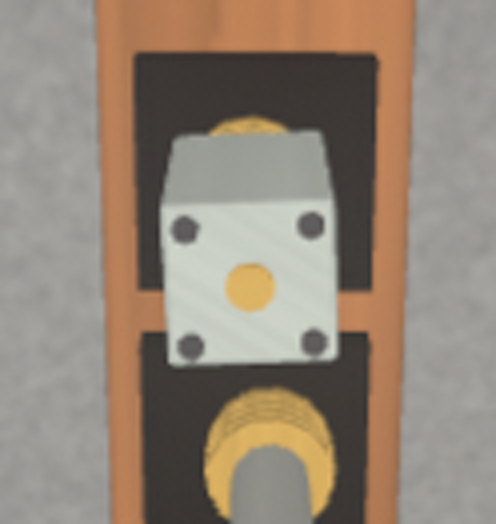

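The filter pin is at (279,222), so the block sits under the TCP to within 1 mm, turned about 1° from the jaws. Next: grip, lift, carry to test y=-30.

Call:
move_arm:
  series:
    - [0, 0, -3, 0, 0, 0]
    - [0, 0, -3, 0, 0, 0]
    - [0, 0, -2.3, 0, 0, 0]
    - [0, 0, -2.0, 0, 0, 0]
    - [0, 0, 0, 0, 0, 0]
    - [0, 0, 0, 0, 0, 0]

```text
clock: 12.0
position: [0.5983, -0.1623, 0.0591]
ee_rot: [-2.431, -1.989, -0.0]
force: [0.8, -0.3, 0.1]
width: 0.801
```

Call:
move_arm:
  series:
    - [0, 0, 0, 0, 0, 0]
    - [0, 0, 0, 0, 0, 0]
    - [0, 0, 0, 0, 0, 0]
    - [0, 0, 0, 0, 0, 0]
    - [0, 0, 0, 0, 0, 0]
    - [0, 0, 0, 0, 0, 0]
    - [0, 0, 0, 0, 0, 0]
    - [0, 0, 0, 0, 0, 0]
  grip: 0.1
  force: 40

```text
clock: 12.8
position: [0.5982, -0.1636, 0.0588]
ee_rot: [2.433, 1.987, -0.0]
force: [-0.3, 0.3, 1.2]
width: 0.301
```

Call:
move_arm:
  series:
    - [0, 0, 1.5, 0, 0, 0]
    - [0, 0, 3, 0, 0, 0]
    - [0, 0, 4, 0, 0, 0]
    - [0, 0, 4, 0, 0, 0]

```text
clock: 13.2
position: [0.5977, -0.1633, 0.1857]
ee_rot: [-2.432, -1.987, 0.0]
force: [0.8, -0.4, -2.0]
width: 0.305
```

Call:
move_arm:
  series:
    - [-0.4, 4.5, 0, 0, 0, 1]
    - [-0.4, 4.5, 0, 0, 0, 1]
    - [-0.4, 4.5, 0, 0, 0, 1]
    - [-0.4, 4.5, 0, 0, 0, 1]
    - [-0.4, 4.5, 0, 0, 0, 1]
    - [-0.4, 4.5, 0, 0, 0, 1]
    - [-0.3, 4.6, 0, 0, 0, 0]
    - [0, 0, 0, 0, 0, 0]

```text
clock: 14.0
position: [0.5692, 0.1616, 0.1854]
ee_rot: [-2.312, -2.122, -0.007]
force: [-0.6, -0.2, -1.9]
width: 0.307
```

Call:
move_arm:
  series:
    - [0, 0, 0, 0, 0, 0]
    - [0, 0, 0, 0, 0, 0]

```text
clock: 14.2
position: [0.5714, 0.1511, 0.1841]
ee_rot: [2.326, 2.11, -0.001]
force: [-0.0, -1.0, -0.2]
width: 0.305
```

Call:
move_arm:
  series:
    - [-0.1, 0, -4, 0, 0, 0]
    - [0, 0, -4, 0, 0, 0]
    - [0, 0, -2, 0, 0, 0]
    - [0, 0, -1.5, 0, 0, 0]
    - [0, 0, -0.8, 0, 0, 0]
    - [0, 0, -0.5, 0, 0, 0]
    - [0, 0, 0, 0, 0, 0]
    - [0, 0, 0, 0, 0, 0]

```text
clock: 15.0
position: [0.5708, 0.1527, 0.0566]
ee_rot: [2.325, 2.111, 0.002]
force: [-0.1, -0.4, -1.1]
width: 0.302
```

Call:
move_arm:
  series:
    - [0, 0, -0.1, 0, 0, 0]
    - [0, 0, -0.1, 0, 0, 0]
    - [0, 0, 0, 0, 0, 0]

```text
clock: 15.3
position: [0.5707, 0.1527, 0.0548]
ee_rot: [2.325, 2.111, 0.002]
force: [-1.8, -0.7, 5.2]
width: 0.304
```

Call:
move_arm:
  series:
    - [0, 0, 0, 0, 0, 0]
    - [0, 0, 0, 0, 0, 0]
    - [0, 0, 0, 0, 0, 0]
    - [0, 0, 2, 0, 0, 0]
    - [0, 0, 4, 0, 0, 0]
    - [0, 0, 4, 0, 0, 0]
    - [0, 0, 4, 0, 0, 0]
    - [0, 0, 0, 0, 0, 0]
  grip: 0.75

```text
clock: 16.1
position: [0.5729, 0.154, 0.1994]
ee_rot: [2.323, 2.11, 0.013]
force: [0.5, 0.4, -0.8]
width: 0.747
```

Call:
move_arm:
  series:
    - [0.25, -4.68, -0.2, 0, 0, -0.75]
    - [0.25, -4.68, -0.2, 0, 0, -0.75]
    - [0.25, -4.68, -0.2, 0, 0, -0.75]
    - [0.25, -4.68, -0.2, 0, 0, -0.75]
    - [0.25, -4.68, -0.2, 0, 0, -0.75]
    - [0.25, -4.68, -0.2, 0, 0, -0.75]
    - [0.25, -4.68, -0.2, 0, 0, -0.75]
    - [0.25, -4.68, -0.2, 0, 0, -0.75]

```text
clock: 16.9
position: [0.5897, -0.2239, 0.177]
ee_rot: [-2.433, -1.986, 0.001]
force: [0.8, -0.4, 0.9]
width: 0.747
```

Call:
move_arm:
  series:
    - [0, 0, 0, 0, 0, 0]
    - [0, 0, 0, 0, 0, 0]

```text
clock: 17.1
position: [0.5895, -0.2234, 0.1767]
ee_rot: [-2.435, -1.983, 0.001]
force: [0.5, 1.9, 0.4]
width: 0.748
```

```bash
python3 - <<'E'
from h import *
i,c,s=near('attenuator',.055,0)
for X in([.5908,-.2216,.104],[.5908,-.2216,.034],[.5908,-.2216,.025]): print(proj(c,X).round(1))
cv2.imwrite('pics/at.png',cv2.resize(i['color'][140:310,190:370,::-1],None,fx=3,fy=3,interpolation=2))
E
```

```text
17.1 [ 0.5895 -0.2234  0.1767] yaw -78.31
attenuator 0.95 [123.9, 217.1, 58.4, 54.7] cen-> [ 0.4887 -0.235   0.055 ]
attenuator 0.93 [377.1, 130.9, 65.1, 42.8] cen-> [ 0.6892 -0.2056  0.055 ]
attenuator 0.66 [258.6, 174.8, 36.1, 55.1] cen-> [ 0.5895 -0.2213  0.055 ]
[[280.3 224.2]]
[[279.7 193.4]]
[[279.7 190.5]]
```

View pics/at.png

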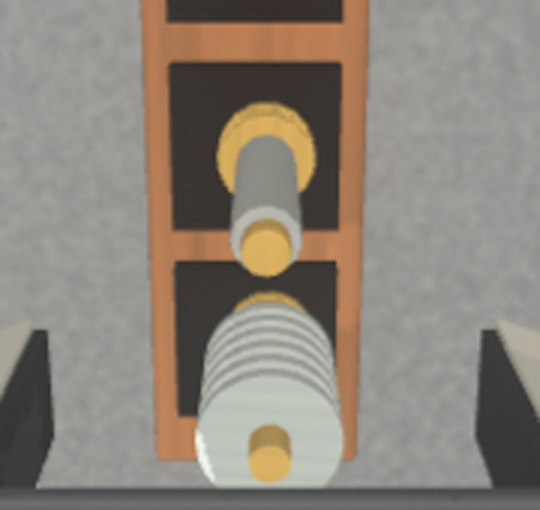

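The attenuator's steel barrel and brass tip (279,223) confirm the choice; correction is +2.4 mm in y. Then grip, lift and carry to test y=+30.

Call:
move_arm:
  series:
    - [0.05, 0.24, -3, 0, 0, 0]
    - [0, 0, -3, 0, 0, 0]
    - [0, 0, -3, 0, 0, 0]
    - [0, 0, -2.1, 0, 0, 0]
    - [0, 0, 0, 0, 0, 0]
    - [0, 0, 0, 0, 0, 0]

```text
clock: 17.8
position: [0.5911, -0.218, 0.0672]
ee_rot: [-2.431, -1.99, -0.001]
force: [0.4, 0.0, 0.0]
width: 0.751
```

Call:
move_arm:
  series:
    - [0, 0, 0, 0, 0, 0]
    - [0, 0, 0, 0, 0, 0]
    - [0, 0, 0, 0, 0, 0]
    - [0, 0, 0, 0, 0, 0]
    - [0, 0, 0, 0, 0, 0]
    - [0, 0, 0, 0, 0, 0]
    - [0, 0, 0, 0, 0, 0]
    - [0, 0, 0, 0, 0, 0]
  grip: 0.05
  force: 40

```text
clock: 18.6
position: [0.5907, -0.2195, 0.0667]
ee_rot: [-2.433, -1.987, -0.0]
force: [-0.3, 0.3, -0.2]
width: 0.162
```

Call:
move_arm:
  series:
    - [0, 0, 1.5, 0, 0, 0]
    - [0, 0, 3, 0, 0, 0]
    - [0, 0, 4, 0, 0, 0]
    - [0, 0, 4, 0, 0, 0]
    - [0, 0, 1, 0, 0, 0]

```text
clock: 19.1
position: [0.593, -0.2197, 0.2078]
ee_rot: [2.428, 1.984, 0.007]
force: [0.7, 0.1, -1.1]
width: 0.164
```

Call:
move_arm:
  series:
    - [-0.15, 4.8, 0, 0, 0, 0.75]
    - [-0.15, 4.8, 0, 0, 0, 0.75]
    - [-0.15, 4.8, 0, 0, 0, 0.75]
    - [-0.15, 4.8, 0, 0, 0, 0.75]
    - [-0.15, 4.8, 0, 0, 0, 0.75]
    - [-0.15, 4.8, 0, 0, 0, 0.75]
    - [-0.15, 4.8, 0, 0, 0, 0.75]
    - [-0.15, 4.8, 0, 0, 0, 0.75]

```text
clock: 19.9
position: [0.5782, 0.1662, 0.2023]
ee_rot: [2.325, 2.112, 0.0]
force: [1.0, -0.4, -0.6]
width: 0.167
```

Call:
move_arm:
  series:
    - [-0.15, 4.8, 0, 0, 0, 0]
    - [0, 0, 0, 0, 0, 0]
    - [0, 0, 0, 0, 0, 0]
    - [0, 0, 0, 0, 0, 0]

```text
clock: 20.3
position: [0.5774, 0.2109, 0.2017]
ee_rot: [2.326, 2.11, -0.002]
force: [-0.2, -0.5, -0.1]
width: 0.164
```

Call:
move_arm:
  series:
    - [-0.1, 0.1, -4, 0, 0, 0]
    - [0, 0, -4, 0, 0, 0]
    - [0, 0, -3, 0, 0, 0]
    - [0, 0, -1.5, 0, 0, 0]
    - [0, 0, -0.8, 0, 0, 0]
    - [0, 0, -0.4, 0, 0, 0]
    - [0, 0, 0, 0, 0, 0]
    - [0, 0, 0, 0, 0, 0]

```text
clock: 21.1
position: [0.577, 0.2138, 0.066]
ee_rot: [2.325, 2.111, 0.003]
force: [-0.2, 1.0, -1.5]
width: 0.168
```

Call:
move_arm:
  series:
    - [0, 0, -0.1, 0, 0, 0]
    - [0, 0, 0, 0, 0, 0]

```text
clock: 21.3
position: [0.5765, 0.2136, 0.0644]
ee_rot: [2.325, 2.112, 0.002]
force: [0.7, 0.5, -0.8]
width: 0.17
```

Call:
move_arm:
  series:
    - [0, 0, -0.1, 0, 0, 0]
    - [0, 0, -0.1, 0, 0, 0]
    - [0, 0, 0, 0, 0, 0]

```text
clock: 21.6
position: [0.5764, 0.2136, 0.0626]
ee_rot: [2.325, 2.112, 0.001]
force: [-1.9, -1.6, 8.2]
width: 0.167
```

Call:
move_arm:
  series:
    - [0, 0, 0, 0, 0, 0]
    - [0, 0, 0, 0, 0, 0]
    - [0, 0, 0, 0, 0, 0]
    - [0, 0, 2, 0, 0, 0]
    - [0, 0, 4, 0, 0, 0]
    - [0, 0, 4, 0, 0, 0]
    - [0, 0, 3, 0, 0, 0]
    - [0, 0, 0, 0, 0, 0]
  grip: 0.8

```text
clock: 22.4
position: [0.5783, 0.2149, 0.1964]
ee_rot: [2.324, 2.11, 0.011]
force: [-0.4, 0.6, -0.7]
width: 0.784
```

Call:
move_arm:
  series:
    - [0, -4.9, -0.1, 0, 0, -0.6]
    - [0, -4.9, -0.1, 0, 0, -0.6]
    - [0, -4.9, -0.1, 0, 0, -0.6]
    - [0, -4.9, -0.1, 0, 0, -0.6]
    - [0, -4.9, -0.1, 0, 0, -0.6]
    - [0, -4.9, -0.1, 0, 0, -0.6]
    - [0, -4.9, -0.1, 0, 0, -0.6]
    - [0, -4.9, -0.1, 0, 0, -0.6]

```text
clock: 23.2
position: [0.5755, -0.1805, 0.183]
ee_rot: [-2.412, -2.012, 0.001]
force: [0.3, 0.6, -0.3]
width: 0.797
```

Call:
move_arm:
  series:
    - [0.1, -4.9, 0, 0, 0, -0.6]
    - [0.1, -4.9, 0, 0, 0, -0.6]
    - [0, 0, 0, 0, 0, 0]
    - [0, 0, 0, 0, 0, 0]
    - [0, 0, 0, 0, 0, 0]

```text
clock: 23.7
position: [0.5782, -0.2749, 0.1831]
ee_rot: [-2.43, -1.988, -0.001]
force: [0.2, 0.8, -0.6]
width: 0.799
```

```bash
python3 - <<'E'
from h import *
i,c,s=near('finned_load',.06,0)
print(proj(c,[.5796,-.2791,.092]),proj(c,[.5796,-.2791,.06]))
cv2.imwrite('pics/fl.png',cv2.resize(i['color'][140:310,190:370,::-1],None,fx=3,fy=3,interpolation=2))
E
```

```text
23.7 [ 0.5782 -0.2749  0.1831] yaw -78.58
finned_load 0.91 [251.1, 179.4, 57.1, 61.0] cen-> [ 0.5785 -0.2797  0.06  ]
[[281.95778658 222.86797532]] [[281.49457479 208.13908111]]
```

View pics/fl.png

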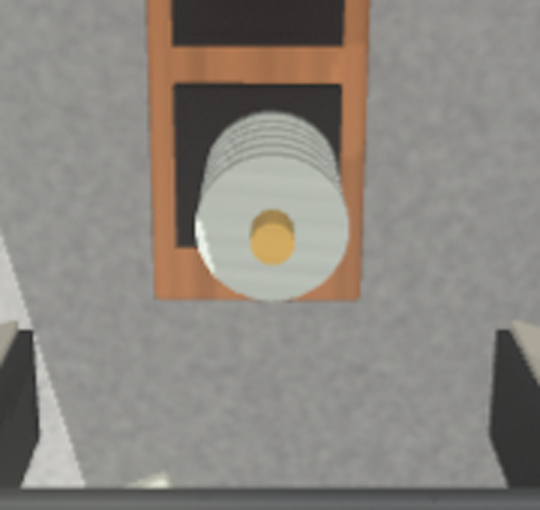

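Load tip at (281,221): shift y by -3 mm, then grip and carry to test y=+90.

Call:
move_arm:
  series:
    - [0.05, -0.3, -3, 0, 0, 0]
    - [0, 0, -4, 0, 0, 0]
    - [0, 0, -3.3, 0, 0, 0]
    - [0, 0, -2.0, 0, 0, 0]
    - [0, 0, 0, 0, 0, 0]
    - [0, 0, 0, 0, 0, 0]

```text
clock: 24.4
position: [0.5792, -0.2785, 0.0613]
ee_rot: [-2.431, -1.989, -0.001]
force: [0.6, -0.5, 0.8]
width: 0.798
```

Call:
move_arm:
  series:
    - [0, 0, 0, 0, 0, 0]
    - [0, 0, 0, 0, 0, 0]
    - [0, 0, 0, 0, 0, 0]
    - [0, 0, 0, 0, 0, 0]
    - [0, 0, 0, 0, 0, 0]
    - [0, 0, 0, 0, 0, 0]
    - [0, 0, 0, 0, 0, 0]
  grip: 0.2
  force: 45

```text
clock: 25.1
position: [0.5788, -0.2796, 0.0609]
ee_rot: [2.433, 1.987, 0.0]
force: [-0.1, -0.8, 3.2]
width: 0.383
```

Call:
move_arm:
  series:
    - [0, 0, 1.5, 0, 0, 0]
    - [0, 0, 3, 0, 0, 0]
    - [0, 0, 4, 0, 0, 0]
    - [0, 0, 4, 0, 0, 0]
    - [0, 0, 3, 0, 0, 0]

```text
clock: 25.6
position: [0.5791, -0.2794, 0.2194]
ee_rot: [2.431, 1.986, 0.002]
force: [0.5, -0.1, -0.6]
width: 0.387
```

Call:
move_arm:
  series:
    - [0, 4.9, 0, 0, 0, 0.5]
    - [0, 4.9, 0, 0, 0, 0.5]
    - [0, 4.9, 0, 0, 0, 0.5]
    - [0, 4.9, 0, 0, 0, 0.5]
    - [0, 4.9, 0, 0, 0, 0.5]
    - [0, 4.9, 0, 0, 0, 0.5]
    - [0, 4.9, 0, 0, 0, 0.5]
    - [0, 4.9, 0, 0, 0, 0.5]

```text
clock: 26.4
position: [0.5782, 0.1143, 0.2167]
ee_rot: [2.362, 2.071, 0.0]
force: [0.6, 0.3, -1.3]
width: 0.382
```

Call:
move_arm:
  series:
    - [0, 4.9, 0, 0, 0, 0.5]
    - [0, 4.9, 0, 0, 0, 0.5]
    - [0.1, 4.9, 0, 0, 0, 0.5]
    - [0.1, 0.9, 0, 0, 0, 0.5]
    - [0, 0, 0, 0, 0, 0]
    - [0, 0, 0, 0, 0, 0]
    - [0, 0, 0, 0, 0, 0]

```text
clock: 27.1
position: [0.5813, 0.266, 0.2159]
ee_rot: [2.328, 2.108, -0.001]
force: [-0.2, -0.2, -1.1]
width: 0.387
```

Call:
move_arm:
  series:
    - [0.1, 0.2, -4, 0, 0, 0]
    - [0, 0, -4, 0, 0, 0]
    - [0, 0, -4, 0, 0, 0]
    - [0, 0, -2, 0, 0, 0]
    - [0, 0, -1, 0, 0, 0]
    - [0, 0, -0.6, 0, 0, 0]
    - [0, 0, 0, 0, 0, 0]
    - [0, 0, 0, 0, 0, 0]

```text
clock: 27.9
position: [0.5825, 0.2707, 0.0611]
ee_rot: [2.326, 2.111, 0.003]
force: [-0.3, 0.4, -1.7]
width: 0.387
```

Call:
move_arm:
  series:
    - [0, 0, -0.1, 0, 0, 0]
    - [0, 0, -0.1, 0, 0, 0]
    - [0, 0, 0, 0, 0, 0]

```text
clock: 28.2
position: [0.5818, 0.2706, 0.0581]
ee_rot: [2.326, 2.112, 0.001]
force: [-0.7, -0.2, -1.8]
width: 0.388
```

Call:
move_arm:
  series:
    - [0, 0, -0.1, 0, 0, 0]
    - [0, 0, -0.1, 0, 0, 0]
    - [0, 0, 0, 0, 0, 0]

```text
clock: 28.5
position: [0.5818, 0.2707, 0.0569]
ee_rot: [2.325, 2.112, 0.001]
force: [-2.7, -1.4, 9.0]
width: 0.385
```

Call:
move_arm:
  series:
    - [0, 0, 0, 0, 0, 0]
    - [0, 0, 0, 0, 0, 0]
    - [0, 0, 0, 0, 0, 0]
    - [0, 0, 2, 0, 0, 0]
    - [0, 0, 4, 0, 0, 0]
    - [0, 0, 4, 0, 0, 0]
    - [0, 0, 4, 0, 0, 0]
    - [0, 0, 4, 0, 0, 0]
  grip: 0.85

```text
clock: 29.3
position: [0.5814, 0.2704, 0.2373]
ee_rot: [-2.326, -2.112, 0.0]
force: [1.7, -0.1, -0.5]
width: 0.85
```

Call:
move_arm:
  series:
    - [0, -4.8, 1, 0, 0, 0]
    - [0, -4.8, 1, 0, 0, 0]
    - [0, -4.8, 1, 0, 0, 0]
    - [0, -4.8, 1, 0, 0, 0]
    - [0, 0, 1, 0, 0, 0]
    - [0, 0, 0, 0, 0, 0]
    - [0, 0, 0, 0, 0, 0]
    - [0, 0, 0, 0, 0, 0]

```text
clock: 30.1
position: [0.5812, 0.0803, 0.2851]
ee_rot: [-2.322, -2.114, 0.0]
force: [-0.1, -0.3, 0.8]
width: 0.854
```

```bash
python3 - <<'E'
from h import *
p=[.5736,.1813,.0981]
i,c,s=shot('wrist','e1'); it,cs,_=shot('side'); print(s['position'],s['clock'])
a=i['color'][0:300,170:400,::-1];b=it['color'][100:240,170:310,::-1]
a=cv2.resize(a,(383,500));b=cv2.resize(b,(410,410),interpolation=2)
o=np.zeros((500,800,3),np.uint8);o[:,:383]=a;o[:410,390:]=b;cv2.imwrite('pics/e1c.png',o)
for t,y,h in(('short_cap',-.09,61),('filter_block',-.03,64),('attenuator',.03,88),('finned_load',.09,76)):
    X=rackpts(p,[(0,y,.012),(0,y,.012+h/1000)])
    print(t,'pred wrist base/top',proj(c,X).round().tolist(),[ (round(d['p'],2),np.round(d['rect']).tolist()) for d in outline_of('wrist',t)[:2]])
    print('   side',proj(cs,X).round().tolist(),[ (round(d['p'],2),np.round(d['rect']).tolist()) for d in outline_of('side',t)[:2]])
E
```

```text
[0.58122198 0.0802512  0.28511114] 30.1
short_cap pred wrist base/top [[263.0, 156.0], [261.0, 167.0]] [(0.67, [253.0, 147.0, 26.0, 30.0])]
   side [[249.0, 197.0], [248.0, 176.0]] []
filter_block pred wrist base/top [[263.0, 101.0], [260.0, 103.0]] [(0.69, [243.0, 88.0, 32.0, 33.0])]
   side [[236.0, 179.0], [234.0, 156.0]] [(0.72, [226.0, 151.0, 23.0, 32.0]), (0.61, [347.0, 288.0, 41.0, 38.0])]
attenuator pred wrist base/top [[262.0, 41.0], [258.0, 27.0]] [(0.9, [248.0, 20.0, 25.0, 34.0]), (0.66, [366.0, 350.0, 24.0, 22.0])]
   side [[224.0, 162.0], [219.0, 130.0]] [(0.74, [400.0, 242.0, 21.0, 40.0]), (0.65, [219.0, 127.0, 7.0, 38.0])]
finned_load pred wrist base/top [[262.0, -25.0], [257.0, -54.0]] []
   side [[212.0, 146.0], [208.0, 119.0]] [(0.7, [200.0, 116.0, 18.0, 33.0])]
```

View pics/e1c.png

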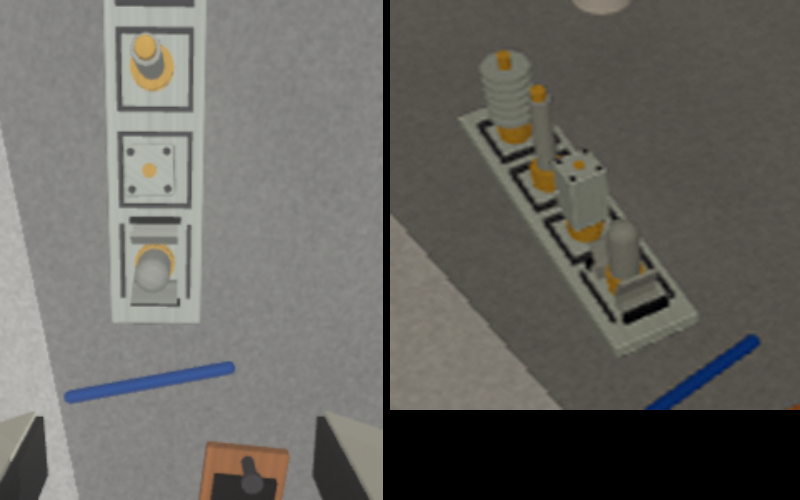

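All four parts stand upright in the right places, the gripper is empty and clear. Handing in.

```bash
python3 -c "
from h import *
print(workorder.sign_off())"
```

```text
the job is handed in; nothing more can be done
None
```

I moved all four parts to the test rack in reverse order and handed the job in at about 30 s on the robot's clock. The sign-off itself reports no verdict.

| Part | Storage place (y, mm) | Test place (y, mm) |
|---|---|---|
| Short cap | +90 | -90 (spring jaws) |
| Filter block | +30 | -30 |
| Attenuator | -30 | +30 |
| Finned load | -90 | +90 |

- **Seating:** I lowered each part until the wrist force showed floor contact, between 5 and 10 N. The short cap reached the floor between the jaws at 9.6 N.
- **Final pictures:** In the last wrist and side views all four parts stand upright in their places, within a few pixels of where the rack fit predicted. The gripper was open and well clear of everything.
- **Checks that fell short:** The side-view network did not report the short cap, though it shows clearly upright in the picture. The finned load was outside the last wrist view, so its final position is checked only from the side. The networks also reported the green and red attenuator look-alikes several times; I never went for or touched either of them.

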